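Close the printed hand on a test ball, three ratchet clicks

ROBOT

A 7-joint arm with a two-finger parallel gripper is mounted at the origin on the work surface. World frame = base frame: x ahead of the robot, y to its left, z up, the work surface at z = 0. Lengths are in m, angles in rad, forces in N, time in s.
With the tool pointing down it reaches from about 0.4 to 0.85 m from the base axis. Payload 10.4 kg.
Tool frame: the origin (TCP) lies on the centre line of the jaws, within the pads' length; the fingertips stand 22 mm ahead of it and the grasp point (between the pads) lies 3 mm ahead of it; z points along the fingers, y is the direction in which the jaws open and shut (so a half turn about z gives the same grasp; the last joint's range is limited). The gripper opens to 85 mm and grips with 20 to 120 N. Pads are 22 mm wide; open, the fingers measure 114 mm over their backs; the gripper's body (76 mm by 85 mm) begins 54 mm behind the grasp point. The pads swing forward as they close: fully open they stand 13 mm farther back than shut.
Start: joints at [1.172, 0.332, -0.065, 1.46, 0.022, 1.35, -0.088], TCP at [0.229, -0.581, 0.253] pointing down, gripper open.
Joint ranges: [-2.6, 2.6], [-0.5, 2.12], [-1.47, 1.34], [0.16, 2.42], [-1.27, 4.41], [0.06, 2.06], [-2.6, 2.6]. Speed limits (rad/s): [2.22, 2.22, 2.79, 2.79, 3.14, 3.14, 3.14].

INTERFACE

Orientations are given as a unit quaternion [x, y, z, w].
In Python, from workcell import manip gives the robot as it stands. The module is installed in compiled form; this text tells all that it offers.
- The arm moves only by the shell command python3 -m crank 'ROWS' [FORCE]. ROWS is JSON, a list of rows, each a list of 3 entries, a list of its own where there are three numbers: the opening, from -1 (shut) to 1 (fully open), then the shift along the tool's x, y, z normalised to -1 to 1, where 1 is 80 mm, then the turn, a rotation vector about the tool's x, y, z normalised to -1 to 1, where 1 is pi/4 rad. In form: [[jaw, [tx, ty, tz], [ax, ay, az]], ...]. A call has exactly 5 rows; each row shifts and turns the commanded pose from where the row before left it, along the tool's axes as they then stand; what a row does not reach is not made up. A row lasts 1/10 s, in which the tool goes at most 50 mm and 8.59 degrees, less where a joint would pass 70% of its speed; a pose out of reach is approached as far as the arm can. A call with a number of a shift or a turn outside -1 to 1 is refused whole. A call with a gripper value outside its range is refused whole. The fingers move at their own pace and stop on an object; FORCE is the grip in N (left out, the last holds). Time passes only in rows, so rows that do not move let the fingers close, or fill a call up. It gives the time, the measured TCP pose, the force and the opening at its end, in the units of the state.
- manip.get_obs(): the state, without advancing time (a new reading comes with each control period).
- manip.camera(name): name is "scene" or "top"; returns the picture (384x512x3 uint8, blue, green, red); there is no depth.
- manip.camera_info(name): a dict with "K" (3x3 intrinsics, pixels), "k1" (the pictures are not rectified: a ray, as slopes to the right and down, at radius r is drawn at 1 + k1 r^2 times it, then the intrinsics apply), "camera_from_world" (4x4, takes a point from world to camera coordinates). Camera axes: x right, y down, z forward; pixel columns grow to the right and rows downward; lengths in m; the calibration is good to about 2 mm. A picture is of the moment at which its call begins. camera_info takes no time and is no camera call.
- manip.hand_in(): hands the job in, once; it reports no verdict.
The state is a dict: "clock": time; "joint_pos": joint angles; "joint_velocities": joint speeds; "tau": joint torques, N m; "position": TCP position; "ee_rot": TCP orientation; "ft_force": force on the tool from outside, world axes, zero at the start; "torque": the same for the moment, N m; "grip_width": opening from 0.0 (shut) to 1.0 (fully open).
Only numpy, scipy, OpenCV 4.12 (cv2) and the standard library are available. Lean on these libraries where they do the work, as an engineer would, in place of code of your own. Each camera call takes 0.05 s, during which the arm holds its last target.

TASK

Set the smaller of the two white balls gently, without dropping it, on the ring in the palm of the printed hand on the plywood test rig and let go of it. Then pull the rig's ratchet lever exactly three clicks, into the third notch and never into a fourth click, so that the hand's fingers close over the ball, and finish while still holding the lever there: a spring takes it back if you let go. Leave everything else on the bench as it is.

Things in the scene. Friction and masses are not known exactly. Their poses are not given: they have to be found in the camera images.
- ball_center (a point): centre of the test ball: white printed plastic, 40 mm, about 35 g, the smaller of two white balls. It rests loose on one of two like grey stands (foot 48 mm wide, ring post 28 mm wide, its top 32 mm above the bench, so the ball's centre starts 48 mm above the bench). The stands are nearer the robot than the rig, one to the left and one to the right.
- big_ball_center (a point): centre of the other, larger white ball (58 mm, about 80 g), loose on the other stand; not to be moved
- rig: fixed test rig: plywood board 130 (rig x) by 340 mm (rig y), 12 mm thick, with a white printed hand lying palm up. Origin: on the bench under the palm's middle; z up, y from wrist to finger tips, x away from the robot. Board from y = -230 to +110 mm. Palm 84 by 90 mm, its top 45 mm up. The thumb lies low along the palm's -x side (out to x = -77, 57 mm high). The lever is at the wrist end.
- finger_ends (a point): where the tips of the hand's four fingers are while it is open (rig y = 150, about 60 mm above the bench). The fingers are geared to the lever; three clicks close them over the ball without touching it, the knuckles at rig y = 50 mm.
- palm_seat (a point): where the ball's centre lies when it rests on the ring of the palm: straight above the rig's origin, 73 mm above the bench. The ring post is 28 mm wide outside, 20 mm inside, and stands 12 mm above the palm's top; the ball simply sits in the ring's mouth.
- lever (a joint): turn of the ratchet lever, rad. At 0 (rest, against its stop) it leans 0.30 rad from upright towards the hand; it grows as the bar is pulled over the top, away from the hand (towards rig -y), to a stop at 0.90. The clicks are at 0.09, 0.27, 0.45, 0.63 and 0.81; after three clicks the lever is in the notch round 0.54. It does not lock: a spring takes it back to 0 when let go.
- lever_axle (a point): fixed point on the axle line of the lever, which lies along rig x at rig y = -165 mm, 70 mm above the bench; this point is at rig x = -24 mm, abreast of lever_grip. The click wheel (105 mm across) turns about this line at rig x = 18 to 28 mm.
- pawl_point (a point): where a sprung roller pawl meets the pins of the click wheel (pins 0.18 rad apart). At each click the pull felt at the bar climbs to 10 to 15 N as the lever leaves a notch, then eases over the pin to 6 to 8 N; the click is complete, and the lever in the next notch, where the pull is lowest. It never falls to nothing. Its housing is 22 mm square and 82 mm high.
- lever_grip (a point): the place to hold the lever: on the middle line of its grey cross bar, a round bar 16 mm thick lying along rig x, free for 30 mm to rig -x of this point and 42 mm to +x, where the lever's flat arm carries it. 100 mm from the axle line; at rest at rig x = -24, y = -135 mm, 166 mm above the bench. It moves with the lever; its axes are the rig's at rest.
- screwdriver: a screwdriver lying on the bench, to be left alone; origin under its middle
- spare_hand: a second white printed hand lying flat and loose on the bench (no rig, no lever), to be left alone; origin under its palm
- thread_spool: a paper-white spool 52 mm wide, 56 mm high, standing on the bench, to be left alone; origin under its middle
- finger_joint: a short white printed rod 18 mm thick, about 45 to 65 mm long, lying on the bench between the stands, to be left alone; origin under its middle
There are look-alikes about, which are no part of the job. Leave any purple, red or turquoise look-alike of the part that bears ball_center alone.

How it is judged:
On the way, in this order (a step that is already met when the one before it is completed fails the run):
1. the ball sits on the ring of the palm, let go, with the lever still at rest (distance between ball_center and palm_seat below 0.006 m and contact force between ball and the fingers below 0.05 N and contact force between ball and the arm below 0.05 N and linear speed of ball below 0.03 m/s and value of joint lever below 0.07 rad), for 0.2 s.
2. the robot holds the lever three clicks on, the ball still in the palm (distance between ball_center and palm_seat below 0.006 m and value of joint lever between 0.46 and 0.62 rad and (contact force between lever and the fingers above 1 N or contact force between lever and the arm above 1 N)), for 0.2 s.
At the end, for the whole second after the job is handed in: The ball's centre is within 6 mm of its seat on the palm's ring, untouched by the robot; the robot presses on the lever with more than 1 N and keeps it still (under 0.15 rad/s) between 0.46 and 0.62 rad: past the third click and short of the fourth (all of step 2 and contact force between ball and the fingers below 0.05 N and contact force between ball and the arm below 0.05 N and velocity of joint lever between -0.15 and 0.15 rad/s); the arm keeps its last pose, push and grip.
It fails at once if the lever is pulled into a fourth click (beyond 0.64 rad) (value of joint lever above 0.64 rad).
It fails at once if the ball is dropped: it moves faster than 0.6 m/s (a fall of about 18 mm) with the robot not touching it (contact force between ball and the fingers below 0.05 N and contact force between ball and the arm below 0.05 N and linear speed of ball above 0.6 m/s).
It fails at once if a bystander is moved by more than 30 mm (distance of any of big_ball_center, screwdriver, spare_hand, thread_spool, finger_joint from where it was at the start of the episode above 0.03 m).
It also fails if it takes over 72 s, if anything falls off the work surface, if the arm or the gripper's body presses on something with over 40 N, if the wrist force passes 120 N, or if a joint passes its speed limit or range.

## Working session

There is one attempt and no reset: what is moved stays moved. The work goes in short steps, Python scripts to look and compute and a shell command to move; the robot and the scene stay as the last step left them, time stands still between calls to the robot, and variables do not carry over. Pictures are saved under pics/ and viewed, and the job is handed in when it is done.

```bash
mkdir -p pics; ls
python3 - <<'E'
from workcell import manip
import cv2
print(manip.get_obs())
for n in ("scene","top"):
    im=manip.camera(n); cv2.imwrite(f"pics/{n}0.png",im)
    i=manip.camera_info(n); print(n,i)
E
```

```text
pics
{'clock': 0.0, 'joint_pos': array([ 1.17240839,  0.33287336, -0.0646733 ,  1.46097372,  0.02159244,
        1.3498771 , -0.08851082]), 'joint_velocities': array([ 1.67525094e-03,  4.99813963e-04,  2.54795007e-04, -2.28059027e-04,
        4.28563233e-04,  6.05747852e-04,  4.24350072e-05]), 'tau': array([-7.45618854e-04, -6.25442004e+01,  4.85270773e-02, -3.91608739e+01,
        1.60478085e-02,  9.83662700e-03,  2.17802506e-05]), 'position': array([ 0.22923329, -0.58106678,  0.25249944]), 'ee_rot': array([ 9.82401046e-01,  1.86782411e-01, -1.67598692e-04, -6.98434604e-04]), 'ft_force': array([ 0.5404643 ,  0.72991575, -0.16492881]), 'torque': array([ 0.0191737 , -0.00410208,  0.01005756]), 'grip_width': 1.001117768478445}
scene {'K': array([[451.10537652,   0.        , 259.23352761],
       [  0.        , 451.10537652, 193.62654804],
       [  0.        ,   0.        ,   1.        ]]), 'k1': -0.174214844339009, 'camera_from_world': array([[-0.57121329,  0.82066254, -0.01511237,  0.29527575],
       [ 0.69466219,  0.47354079, -0.54148275, -0.29347294],
       [-0.43721828, -0.31980013, -0.84057602,  1.60881965],
       [ 0.        ,  0.        ,  0.        ,  1.        ]])}
top {'K': array([[417.30757605,   0.        , 252.52291949],
       [  0.        , 417.30757605, 190.13536346],
       [  0.        ,   0.        ,   1.        ]]), 'k1': 0.008850217665911484, 'camera_from_world': array([[-2.82881639e-02, -9.99596190e-01, -2.69010482e-03,
         1.73400220e-02],
       [-9.94299180e-01,  2.84148353e-02, -1.02770314e-01,
         5.46574885e-01],
       [ 1.02805253e-01, -2.32414457e-04, -9.94701476e-01,
         1.18761018e+00],
       [ 0.00000000e+00,  0.00000000e+00,  0.00000000e+00,
         1.00000000e+00]])}
```

View pics/scene0.png

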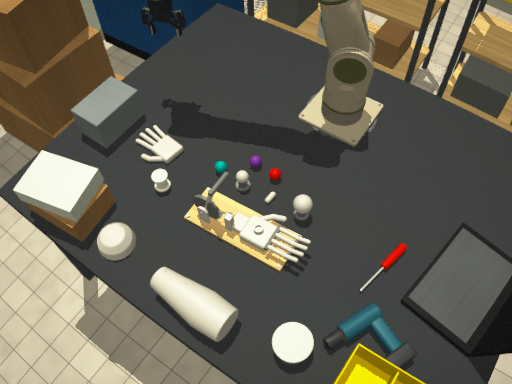

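View pics/top0.png

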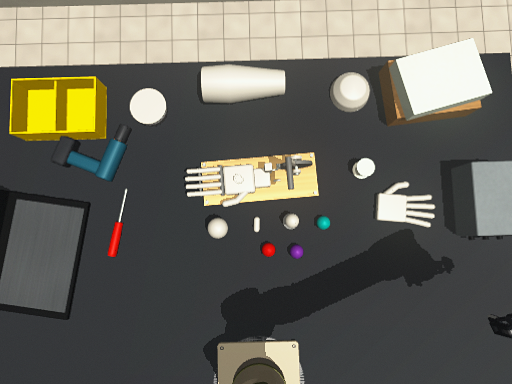

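The scene view shows the small white ball at about (242,176), the big white one at (302,202), and teal (221,167), purple (256,161) and red (275,174) look-alikes. In the top view the small white ball is at (291,221), the big one at (217,228), the palm ring at (239,179), and the lever's cross bar near (290,172). Next I'll enlarge these and measure.

```bash
cat > h.py <<'E'
import numpy as np, cv2
from workcell import manip
def ray(n,u,v):
    i=manip.camera_info(n);K=i["K"]
    xd=np.array([(u-K[0,2])/K[0,0],(v-K[1,2])/K[1,1]]);s=xd.copy()
    for _ in range(30): s=xd/(1+i["k1"]*(s@s))
    M=i["camera_from_world"];R=M[:3,:3];d=R.T@np.r_[s,1];return -R.T@M[:3,3],d
def plane(n,u,v,z):
    o,d=ray(n,u,v);return o+d*(z-o[2])/d[2]
def tri(a,b):
    (o1,d1),(o2,d2)=ray("scene",*a),ray("top",*b)
    t=np.linalg.lstsq(np.c_[d1,-d2],o2-o1,rcond=None)[0]
    p,q=o1+t[0]*d1,o2+t[1]*d2
    return (p+q)/2,np.linalg.norm(p-q)
def proj(n,p):
    i=manip.camera_info(n);c=(i["camera_from_world"]@np.r_[p,1])[:3];s=c[:2]/c[2]
    s=s*(1+i["k1"]*(s@s));return s*i["K"][0,0]+i["K"][:2,2]
E
python3 - <<'E'
import cv2
s=cv2.imread("pics/scene0.png");t=cv2.imread("pics/top0.png")
cv2.imwrite("pics/s_crop.png",cv2.resize(s[145:275,180:320],None,fx=5,fy=4.6,interpolation=cv2.INTER_CUBIC)[:600])
cv2.imwrite("pics/t_crop.png",cv2.resize(t[145:245,180:335],None,fx=5,fy=5,interpolation=cv2.INTER_CUBIC))
E
```

```text
(no output)
```

View pics/s_crop.png

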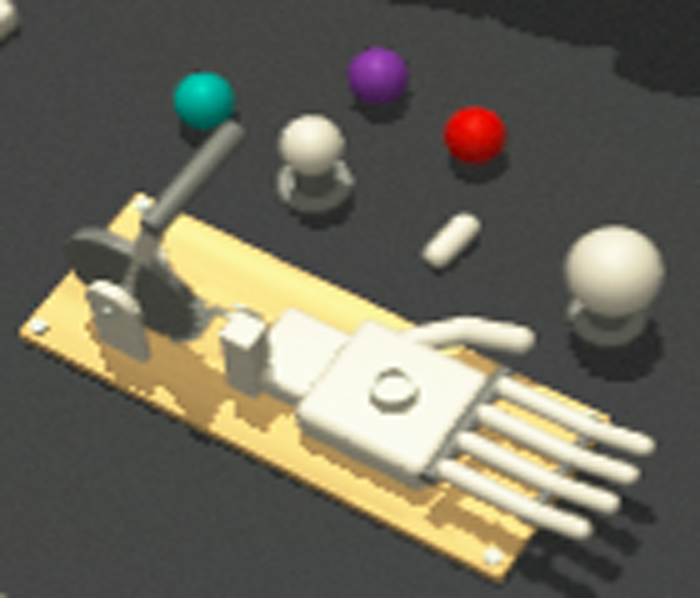

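View pics/t_crop.png

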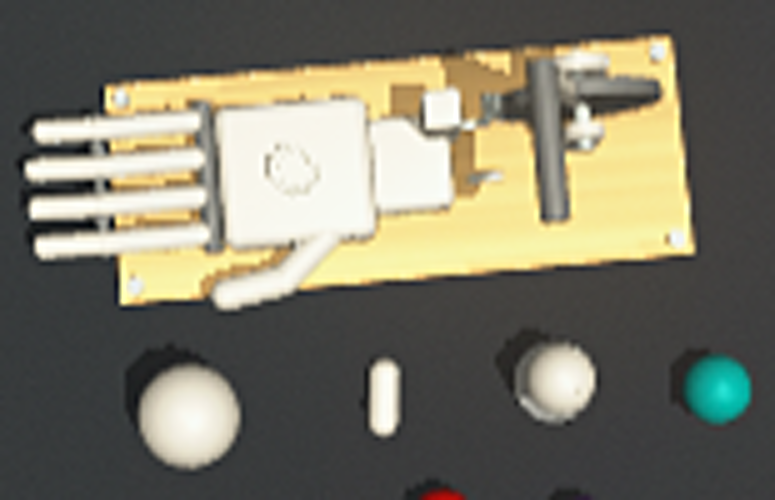

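Candidates: the white ball at top (291,221), scene (242,174) on a grey stand fits (smaller, white). The big white one at top (218,228) is the larger. Teal, red and purple lie directly on the bench and are decoys. The crops confirm this.

Run:
```python
from h import *
np.set_printoptions(precision=4,suppress=True)
t=cv2.imread("pics/top0.png");s=cv2.imread("pics/scene0.png")
def white(im,box,th):
    x0,y0,x1,y1=box; g=im[y0:y1,x0:x1].min(axis=2)
    m=(g>th).astype(np.uint8); c=max(cv2.findContours(m,cv2.RETR_EXTERNAL,cv2.CHAIN_APPROX_NONE)[0],key=cv2.contourArea)
    (x,y),r=cv2.minEnclosingCircle(c); return (x+x0,y+y0),r,cv2.contourArea(c)
f=lambda x,y:(180+(x+.5)/5-.5,145+(y+.5)/5-.5)
for nm,bt,bs in(("small",(275,205,312,240),(232,166,254,186)),("big",(200,212,236,245),(290,190,318,214))):
    for th in (95,120):
        a=white(s,bs,th);b=white(t,bt,th);print(nm,a,b)
    p,e=tri(a[0],b[0]);print(p,e)
    for z in((.048,) if nm=="small" else (.055,)):print(plane("top",*b[0],z),plane("scene",*a[0],z))
C=[plane("top",*f(*c),.012) for c in((105,85),(675,36),(695,253),(120,304))]
for c in C:print(c)
print([np.linalg.norm(C[i]-C[i-1]) for i in range(4)])
# rig frame from corners: order (+x,+y),(+x,-y),(-x,-y),(-x,+y)
ey=(C[0]+C[3]-C[1]-C[2])[:2];ey/=np.linalg.norm(ey);ex=np.array([ey[1],-ey[0]])
cen=np.mean(C,axis=0)[:2];org=cen+ey*.060
print("ey",ey,"ex",ex,"origin",org)
print("ring top",plane("top",*f(292,170),.057),"scene",plane("scene",180+393/5,145+388/4.6,.057))
P=lambda x,y,z:np.r_[org+ex*x+ey*y,z]
print("grip pred",P(-.024,-.135,.166),proj("top",P(-.054,-.135,.166)),proj("scene",P(-.054,-.135,.166)))
print("obs bar end top",f(554,215),"scene",(180+233/5,145+130/4.6))
print("bar ends top: ", plane("top",*f(553,215),.166),plane("top",*f(541,62),.166))
```

```text
small ((242.5873785018921, 178.7233009338379), 9.099029541015625, 125.0) ((290.8333330154419, 220.94444465637207), 8.098645210266113, 153.5)
small ((241.9166669845581, 175.5), 6.103946208953857, 88.0) ((290.9090909957886, 221.09090995788574), 7.9383955001831055, 137.5)
[ 0.4542 -0.106   0.0517] 0.003729791913216945
[ 0.4532 -0.1048  0.048 ] [ 0.4531 -0.1093  0.048 ]
big ((301.2988166809082, 204.54141998291016), 11.17240047454834, 271.5) ((217.6666660308838, 228.0), 10.13803768157959, 293.5)
big ((302.31012630462646, 202.46202564239502), 9.032014846801758, 213.0) ((217.37755012512207, 228.13265228271484), 9.887059211730957, 279.0)
[0.4393 0.1029 0.0633] 0.0010403072432233682
[0.4391 0.104  0.055 ] [0.4349 0.1002 0.055 ]
[0.6382 0.1537 0.012 ]
[ 0.658  -0.1863  0.012 ]
[ 0.528  -0.1924  0.012 ]
[0.5075 0.1469 0.012 ]
[np.float64(0.13088189189907573), np.float64(0.34059252860170963), np.float64(0.13017326916037072), np.float64(0.3399705736026102)]
ey [-0.0591  0.9983] ex [0.9983 0.0591] origin [0.5794 0.0404]
ring top [0.5781 0.0423 0.057 ] scene [0.5835 0.0452 0.057 ]
grip pred [ 0.5634 -0.0958  0.166 ] [291.0034 188.7176] [226.5206 172.6513]
obs bar end top (290.4, 187.6) scene (226.6, 173.2608695652174)
bar ends top:  [ 0.5364 -0.0956  0.166 ] [ 0.6166 -0.0924  0.166 ]
```

```bash
cat >> h.py <<'E'
from scipy.spatial.transform import Rotation as Rn
ORG=np.array([.5790,.0412]);EY=np.array([-.0591,.9983]);EX=np.array([.9983,.0591])
def rig(x,y,z): return np.r_[ORG+EX*x+EY*y,z]
def go(target,yaxis=None):
    o=manip.get_obs();R=Rn.from_quat(o["ee_rot"])
    print("t %.2f pos"%o["clock"],np.round(o["position"],4),"F",np.round(o["ft_force"],1),"w %.3f"%o["grip_width"])
    print("shift units",np.round(R.inv().apply(np.asarray(target)-o["position"])/.08,3))
    # turn to tool z down and tool y = -EY
    Z=np.array([0,0,-1.]);Y=np.r_[-EY,0];X=np.cross(Y,Z)
    Rt=Rn.from_matrix(np.c_[X,Y,Z]);print("turn units",np.round((R.inv()*Rt).as_rotvec()/(np.pi/4),3))
E
python3 - <<'E'
from h import *
print(plane("scene",242.2,176.2,.048),plane("top",291.1,220.9,.048))
E
python3 -m crank '[[0.5,[0,0,0],[0,0,0.134]],[0.5,[0,0,0],[0,0,0.134]],[0.5,[0,0,0],[0,0,0.134]],[0.5,[0,0,0],[0,0,0]],[0.5,[0,0,0],[0,0,0]]]' 40
python3 -c "
from h import *
go([.4532,-.1055,.20])"
```

```text
[ 0.45473494 -0.10703137  0.048     ] [ 0.45377262 -0.10534147  0.048     ]
clock: 0.6
position: [0.2294, -0.5812, 0.253]
ee_rot: [0.999, 0.032, -0.0, -0.0]
ft_force: [0.5, 0.0, 0.7]
grip_width: 0.753
t 0.60 pos [ 0.2294 -0.5812  0.253 ] F [0.5 0.  0.7] w 0.753
shift units [ 3.168 -5.758  0.665]
turn units [-0.001  0.     0.005]
```

```bash
python3 -m crank '[[0.5,[0.26,-0.48,0],[0,0,0]],[0.5,[0.26,-0.48,0],[0,0,0]],[0.5,[0.26,-0.48,0],[0,0,0]],[0.5,[0.26,-0.48,0],[0,0,0]],[0.5,[0.26,-0.48,0],[0,0,0]]]'
python3 -m crank '[[0.5,[0.26,-0.48,0],[0,0,0]],[0.5,[0.26,-0.48,0],[0,0,0]],[0.5,[0.26,-0.48,0],[0,0,0]],[0.5,[0.26,-0.48,0],[0,0,0]],[0.5,[0.26,-0.48,0],[0,0,0]]]'
python3 -c "
from h import *
go([.4540,-.1058,.13])"
```

```text
clock: 1.1
position: [0.3221, -0.3818, 0.2534]
ee_rot: [1.0, 0.032, 0.0, 0.0]
ft_force: [1.7, 0.1, -0.1]
grip_width: 0.748
clock: 1.6
position: [0.4144, -0.1839, 0.2535]
ee_rot: [1.0, 0.032, 0.0, 0.0]
ft_force: [0.2, -0.6, 0.5]
grip_width: 0.751
t 1.60 pos [ 0.4144 -0.1839  0.2535] F [ 0.2 -0.6  0.5] w 0.751
shift units [ 0.556 -0.944  1.543]
turn units [ 0.001 -0.     0.005]
```

```bash
python3 -m crank '[[0.5,[0.28,-0.47,0],[0,0,0]],[0.5,[0.28,-0.47,0],[0,0,0]],[0.5,[0,0,0.5],[0,0,0]],[0.5,[0,0,0.5],[0,0,0]],[0.5,[0,0,0.5],[0,0,0]]]'
python3 -m crank '[[0.5,[0,0,0],[0,0,0]],[0.5,[0,0,0],[0,0,0]],[0.5,[0,0,0],[0,0,0]],[0.5,[0,0,0],[0,0,0]],[0.5,[0,0,0],[0,0,0]]]'
python3 - <<'E'
from h import *
go([.4540,-.1058,.054])
for n,b in(("scene",(200,130,300,220)),("top",(250,170,340,260))):
    im=manip.camera(n); x0,y0,x1,y1=b
    c=cv2.resize(im[y0:y1,x0:x1],None,fx=4,fy=4,interpolation=cv2.INTER_CUBIC); cv2.imwrite(f"pics/pre_{n}.png",c)
a,b=cv2.imread("pics/pre_scene.png"),cv2.imread("pics/pre_top.png");cv2.imwrite("pics/pre.png",np.hstack([a,b]))
E
```

```text
clock: 2.1
position: [0.4543, -0.1076, 0.1322]
ee_rot: [0.999, 0.032, 0.001, 0.0]
ft_force: [1.2, -0.3, -0.2]
grip_width: 0.753
clock: 2.6
position: [0.455, -0.1081, 0.1347]
ee_rot: [1.0, 0.03, 0.001, 0.001]
ft_force: [0.6, 0.5, 0.1]
grip_width: 0.755
t 2.60 pos [ 0.455  -0.1081  0.1347] F [0.6 0.5 0.1] w 0.755
shift units [-0.013 -0.031  1.009]
turn units [ 0.001 -0.003  0.001]
```

View pics/pre.png

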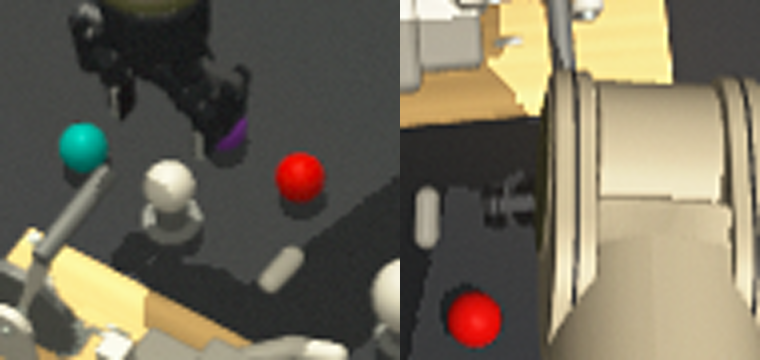

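The scene crop shows the jaws straddling the white ball at (242,176), with the teal, red and purple balls clear of them. Descending.

```bash
python3 -m crank '[[0.5,[-0.013,-0.03,0.2],[0,0,0]],[0.5,[0,0,0.25],[0,0,0]],[0.5,[0,0,0.3],[0,0,0]],[0.5,[0,0,0.25],[0,0,0]],[0.5,[0,0,0],[0,0,0]]]'
python3 - <<'E'
from h import *
go([.4540,-.1058,.054])
im=manip.camera("scene");cv2.imwrite("pics/pre2.png",cv2.resize(im[130:220,200:300],None,fx=6,fy=6,interpolation=cv2.INTER_CUBIC))
E
```

```text
clock: 3.2
position: [0.4514, -0.1052, 0.0514]
ee_rot: [1.0, 0.03, -0.002, -0.001]
ft_force: [-0.6, 0.3, -0.4]
grip_width: 0.754
t 3.20 pos [ 0.4514 -0.1052  0.0514] F [-0.6  0.3 -0.4] w 0.754
shift units [ 0.031  0.01  -0.032]
turn units [-0.002  0.005  0.001]
```

View pics/pre2.png

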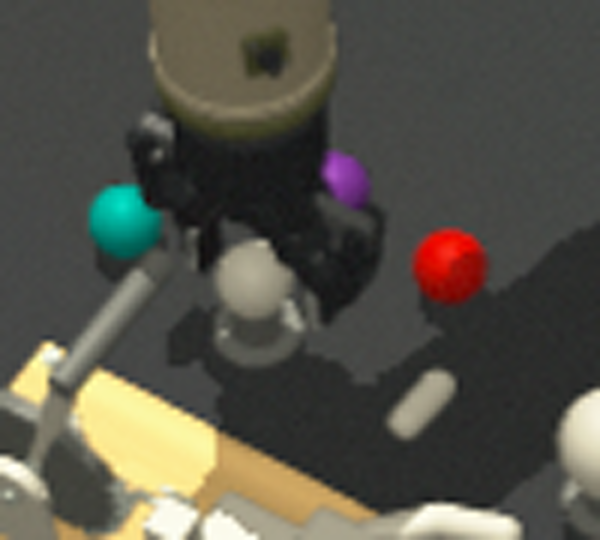

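The jaws are on either side of the ball at (242,177). I'll correct x by a little and close gently.

```bash
python3 -m crank '[[0.5,[0.02,0,-0.03],[0,0,0]],[0.5,[0,0,0],[0,0,0]],[0.5,[0,0,0],[0,0,0]],[0.5,[0,0,0],[0,0,0]],[0.0,[0,0,0],[0,0,0]]]' 25
python3 -c "
from h import *
go([.4540,-.1058,.054])"
python3 -m crank '[[-0.05,[0,0,0],[0,0,0]],[-0.1,[0,0,0],[0,0,0]],[-0.2,[0,0,0],[0,0,0]],[-0.3,[0,0,0],[0,0,0]],[-0.4,[0,0,0],[0,0,0]]]' 25
python3 -m crank '[[-0.5,[0,0,0],[0,0,0]],[-0.5,[0,0,0],[0,0,0]],[-0.5,[0,0,0],[0,0,0]],[-0.5,[0,0,0],[0,0,0]],[-0.5,[0,0,0],[0,0,0]]]' 25
python3 - <<'E'
from h import *
go([.4540,-.1058,.054])
im=manip.camera("scene");cv2.imwrite("pics/grasp.png",cv2.resize(im[130:220,200:300],None,fx=6,fy=6,interpolation=cv2.INTER_CUBIC))
E
```

```text
clock: 3.75
position: [0.4547, -0.1055, 0.056]
ee_rot: [1.0, 0.03, 0.0, 0.0]
ft_force: [-0.3, -0.5, 0.2]
grip_width: 0.602
t 3.75 pos [ 0.4547 -0.1055  0.056 ] F [-0.3 -0.5  0.2] w 0.602
shift units [-0.009  0.003  0.025]
turn units [ 0.    -0.     0.001]
clock: 4.25
position: [0.4547, -0.1055, 0.0558]
ee_rot: [1.0, 0.03, 0.0, 0.0]
ft_force: [-0.9, 0.2, 3.7]
grip_width: 0.453
clock: 4.75
position: [0.4547, -0.1055, 0.0558]
ee_rot: [1.0, 0.03, 0.0, 0.0]
ft_force: [-0.5, -0.7, 4.8]
grip_width: 0.452
t 4.75 pos [ 0.4547 -0.1055  0.0558] F [-0.5 -0.7  4.8] w 0.452
shift units [-0.009  0.004  0.022]
turn units [ 0.    -0.     0.001]
```

View pics/grasp.png

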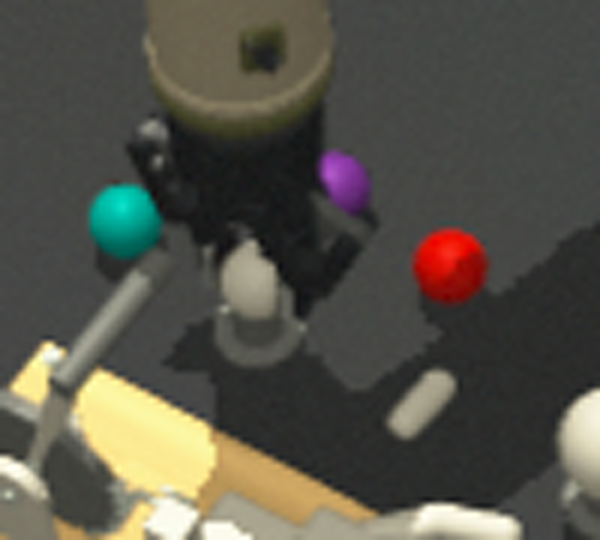

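```bash
python3 -m crank '[[-0.5,[0,0,-0.1],[0,0,0]],[-0.5,[0,0,-0.3],[0,0,0]],[-0.5,[0,0,-0.5],[0,0,0]],[-0.5,[0,0,-0.5],[0,0,0]],[-0.5,[0,0,-0.3],[0,0,0]]]' 30
python3 - <<'E'
from h import *
go(rig(0,0,.2))
im=manip.camera("scene");cv2.imwrite("pics/lift.png",cv2.resize(im[80:230,160:320],None,fx=4,fy=4,interpolation=cv2.INTER_CUBIC))
E
```

```text
clock: 5.3
position: [0.4553, -0.1052, 0.1949]
ee_rot: [1.0, 0.03, 0.001, 0.0]
ft_force: [-0.2, -1.1, -0.8]
grip_width: 0.449
t 5.30 pos [ 0.4553 -0.1052  0.1949] F [-0.2 -1.1 -0.8] w 0.449
shift units [ 1.655 -1.732 -0.06 ]
turn units [ 0.001 -0.004  0.002]
```

View pics/lift.png

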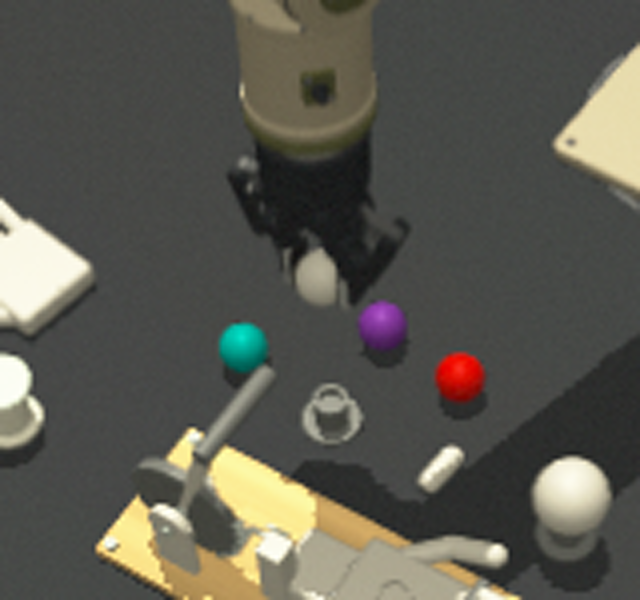

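The ball is held at scene (239,149), and its stand stands empty at (242,184). Moving over the palm.

```bash
python3 -m crank '[[-0.5,[0,-0.4,0],[0,0,0]],[-0.5,[0,-0.45,0],[0,0,0]],[-0.5,[0,-0.45,0],[0,0,0]],[-0.5,[0.2,-0.4,0],[0,0,0]],[-0.5,[0.4,-0.03,0],[0,0,0]]]' 30
python3 -m crank '[[-0.5,[0.4,0,0],[0,0,0]],[-0.5,[0.4,0,0],[0,0,0]],[-0.5,[0.25,0,0.3],[0,0,0]],[-0.5,[0,0,0.3],[0,0,0]],[-0.5,[0,0,0.2],[0,0,0]]]' 30
python3 -m crank '[[-0.5,[0,0,0],[0,0,0]],[-0.5,[0,0,0],[0,0,0]],[-0.5,[0,0,0],[0,0,0]],[-0.5,[0,0,0],[0,0,0]],[-0.5,[0,0,0],[0,0,0]]]' 30
python3 - <<'E'
from h import *
go(rig(0,0,.0808))
for n,b in(("scene",(200,150,330,280)),("top",(170,120,330,270))):
    im=manip.camera(n); x0,y0,x1,y1=b
    cv2.imwrite(f"pics/ov_{n}.png",cv2.resize(im[y0:y1,x0:x1],None,fx=4.5 if n=="scene" else 4,fy=4.5 if n=="scene" else 4,interpolation=cv2.INTER_CUBIC))
E
```

```text
clock: 5.85
position: [0.4932, 0.0403, 0.1924]
ee_rot: [0.999, 0.033, 0.0, 0.0]
ft_force: [0.7, 0.4, 1.1]
grip_width: 0.448
clock: 6.35
position: [0.5773, 0.0409, 0.1255]
ee_rot: [1.0, 0.03, -0.001, -0.0]
ft_force: [-0.6, 0.1, -0.4]
grip_width: 0.446
clock: 6.85
position: [0.5784, 0.0406, 0.1286]
ee_rot: [1.0, 0.03, 0.001, 0.0]
ft_force: [-0.7, 0.0, -0.3]
grip_width: 0.446
t 6.85 pos [0.5784 0.0406 0.1286] F [-0.7  0.  -0.3] w 0.446
shift units [ 0.007 -0.007  0.597]
turn units [ 0.    -0.002  0.001]
```

View pics/ov_scene.png

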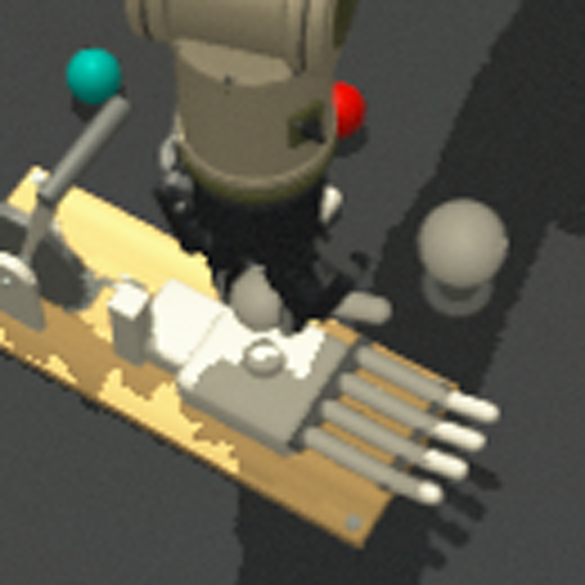

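View pics/ov_top.png

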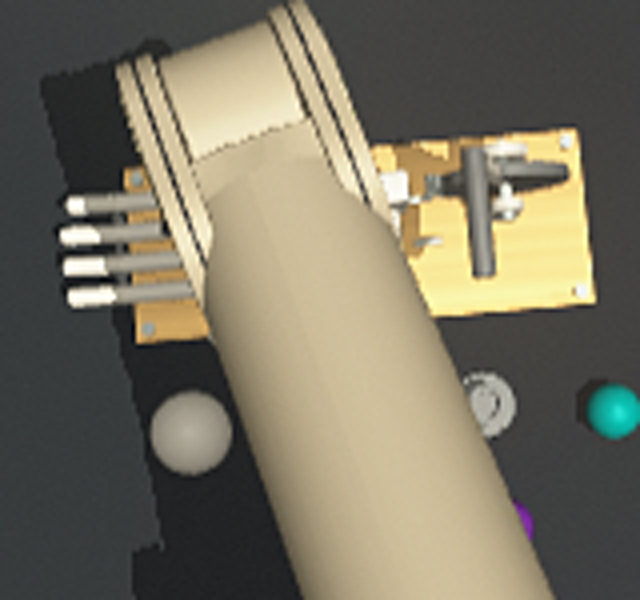

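Run:
```python
from h import *
print("ball",plane("scene",200+257/4.5,150+299/4.5,.1208),"ring",plane("scene",200+265/4.5,150+356/4.5,.057))
print(proj("scene",[.5784,.0406,.1208]),200+257/4.5,150+299/4.5)
print(proj("scene",rig(0,0,.057)),200+265/4.5,150+356/4.5)
```

```text
ball [0.58030262 0.03921816 0.1208    ] ring [0.5823811 0.0454042 0.057    ]
[257.91840801 216.195168  ] 257.1111111111111 216.44444444444446
[258.36085962 227.52640454] 258.8888888888889 229.11111111111111
```

Run:
```python
from h import *
s=cv2.imread("pics/scene0.png");t=cv2.imread("pics/top0.png")
a=cv2.resize(s[208:248,238:283],None,fx=8,fy=8,interpolation=cv2.INTER_CUBIC);b=cv2.resize(t[160:200,215:260],None,fx=8,fy=8,interpolation=cv2.INTER_CUBIC)
im=np.hstack([a,b]);im=cv2.normalize(np.clip(im.astype(float),110,255),None,0,255,cv2.NORM_MINMAX).astype(np.uint8)
cv2.imwrite("pics/ring.png",im)
```

```text
(no output)
```

View pics/ring.png

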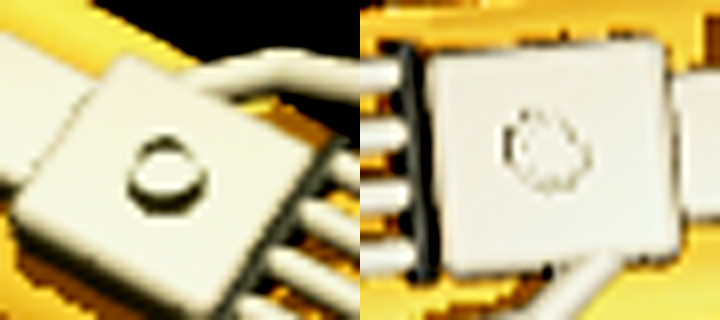

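Run:
```python
from h import *
print(plane("scene",258.4,228.2,.057),plane("top",238,178.3,.057))
print(tri((258.4,228.2),(238,178.3)))
# palm corners z .045, top view crop
for c in((432-360,52),(665-360,38),(682-360,255),(450-360,278)): print(plane("top",215+(c[0]+.5)/8-.5,160+(c[1]+.5)/8-.5,.045))
print(np.mean([plane("top",215+(c[0]+.5)/8-.5,160+(c[1]+.5)/8-.5,.045) for c in((432-360,52),(665-360,38),(682-360,255),(450-360,278))],axis=0))
```

```text
[0.58073917 0.04255011 0.057     ] [0.57897958 0.04225327 0.057     ]
(array([0.57949232, 0.04204779, 0.05453351]), np.float64(0.0006857858512286668))
[0.61742457 0.08349622 0.045     ]
[ 0.62012428 -0.00079938  0.045     ]
[ 0.54116302 -0.00466697  0.045     ]
[0.53525025 0.07877737 0.045     ]
[0.57849053 0.03920181 0.045     ]
```

```bash
sed -i 's/ORG=np.array(\[.5790,.0412\])/ORG=np.array([.5795,.0417])/' h.py
python3 -m crank '[[-0.5,[0.02,-0.015,0.1],[0,0,0]],[-0.5,[0,0,0.15],[0,0,0]],[-0.5,[0,0,0.15],[0,0,0]],[-0.5,[0,0,0.1],[0,0,0]],[-0.5,[0,0,0],[0,0,0]]]' 30
python3 -m crank '[[-0.5,[0,0,0],[0,0,0]],[-0.5,[0,0,0],[0,0,0]],[-0.5,[0,0,0],[0,0,0]],[-0.5,[0,0,0],[0,0,0]],[-0.5,[0,0,0],[0,0,0]]]' 30
python3 - <<'E'
from h import *
go(rig(0.0005,0,.0808))
im=manip.camera("scene");cv2.imwrite("pics/low.png",cv2.resize(im[180:260,210:310],None,fx=7,fy=7,interpolation=cv2.INTER_CUBIC))
E
```

```text
clock: 7.45
position: [0.5785, 0.0419, 0.0858]
ee_rot: [1.0, 0.03, -0.001, -0.0]
ft_force: [-0.1, 0.5, -0.2]
grip_width: 0.446
clock: 7.95
position: [0.5797, 0.0419, 0.0879]
ee_rot: [1.0, 0.03, 0.0, 0.0]
ft_force: [0.8, 0.7, -0.2]
grip_width: 0.451
t 7.95 pos [0.5797 0.0419 0.0879] F [ 0.8  0.7 -0.2] w 0.451
shift units [0.004 0.003 0.089]
turn units [ 0.    -0.001  0.001]
```

View pics/low.png

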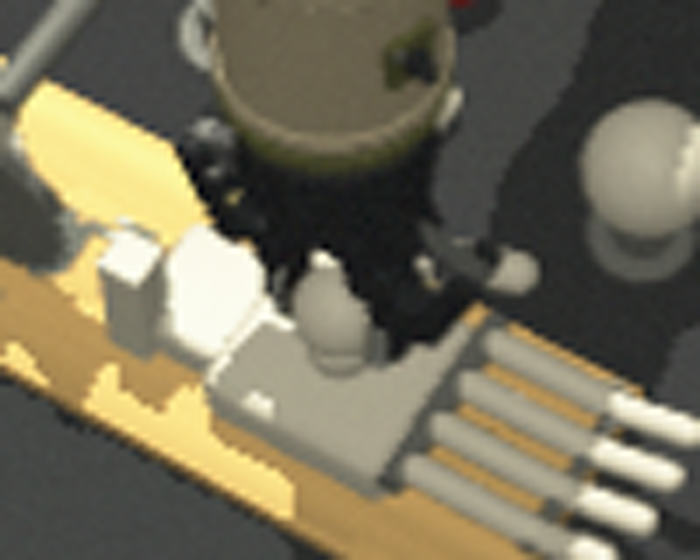

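The ball is at crop (332,315), just above the ring at (340,355), and lined up. I'll lower it in small steps, watching the force.

```bash
python3 -m crank '[[-0.5,[0,0,0.03],[0,0,0]],[-0.5,[0,0,0.03],[0,0,0]],[-0.5,[0,0,0],[0,0,0]],[-0.5,[0,0,0],[0,0,0]],[-0.5,[0,0,0],[0,0,0]]]' 30
python3 -m crank '[[-0.5,[0,0,0.012],[0,0,0]],[-0.5,[0,0,0],[0,0,0]],[-0.5,[0,0,0],[0,0,0]],[-0.5,[0,0,0],[0,0,0]],[-0.5,[0,0,0],[0,0,0]]]' 30
```

```text
clock: 8.5
position: [0.5796, 0.042, 0.0829]
ee_rot: [1.0, 0.03, 0.0, 0.0]
ft_force: [-0.4, 0.4, -0.2]
grip_width: 0.449
clock: 9.0
position: [0.5796, 0.042, 0.082]
ee_rot: [1.0, 0.03, 0.0, 0.0]
ft_force: [-0.0, -0.2, -0.8]
grip_width: 0.444
```

```bash
python3 -m crank '[[-0.5,[0,0,0.01],[0,0,0]],[-0.5,[0,0,0],[0,0,0]],[-0.5,[0,0,0],[0,0,0]],[-0.5,[0,0,0],[0,0,0]],[-0.5,[0,0,0],[0,0,0]]]' 30
python3 -m crank '[[-0.5,[0,0,0.01],[0,0,0]],[-0.5,[0,0,0],[0,0,0]],[-0.5,[0,0,0],[0,0,0]],[-0.5,[0,0,0],[0,0,0]],[-0.5,[0,0,0],[0,0,0]]]' 30
python3 -m crank '[[-0.5,[0,0,0.01],[0,0,0]],[-0.5,[0,0,0],[0,0,0]],[-0.5,[0,0,0],[0,0,0]],[-0.5,[0,0,0],[0,0,0]],[-0.5,[0,0,0],[0,0,0]]]' 30
```

```text
clock: 9.5
position: [0.5796, 0.0419, 0.0812]
ee_rot: [1.0, 0.03, 0.0, 0.0]
ft_force: [0.2, 0.3, -0.4]
grip_width: 0.443
clock: 10.0
position: [0.5798, 0.0419, 0.0806]
ee_rot: [1.0, 0.03, 0.0, 0.0]
ft_force: [-1.0, -0.4, 5.6]
grip_width: 0.45
clock: 10.5
position: [0.58, 0.0419, 0.0804]
ee_rot: [1.0, 0.03, 0.001, 0.0]
ft_force: [-3.3, -0.4, 11.4]
grip_width: 0.449
```

Contact came at the expected height, but with a −x push, so the ball is about 1 mm too far to +x. I'll ease up and shift, then open slowly.

```bash
python3 -m crank '[[-0.5,[-0.012,0,-0.01],[0,0,0]],[-0.5,[0,0,0],[0,0,0]],[-0.5,[0,0,0],[0,0,0]],[-0.5,[0,0,0],[0,0,0]],[-0.5,[0,0,0],[0,0,0]]]' 25
python3 -c "
from h import *
print(manip.get_obs()['ft_force'])"
```

```text
clock: 11.0
position: [0.579, 0.0418, 0.0806]
ee_rot: [1.0, 0.03, 0.0, 0.0]
ft_force: [0.6, -0.9, 5.5]
grip_width: 0.446
[ 0.55648451 -0.87139532  5.46355081]
```

```bash
python3 -m crank '[[-0.12,[0,0,0],[0,0,0]],[-0.08,[0,0,0],[0,0,0]],[-0.04,[0,0,0],[0,0,0]],[0.0,[0,0,0],[0,0,0]],[0.05,[0,0,0],[0,0,0]]]' 25
python3 -m crank '[[0.1,[0,0,0],[0,0,0]],[0.2,[0,0,0],[0,0,0]],[0.3,[0,0,0],[0,0,0]],[0.3,[0,0,0],[0,0,0]],[0.3,[0,0,0],[0,0,0]]]' 25
python3 - <<'E'
from h import *
im=manip.camera("scene");cv2.imwrite("pics/rel.png",cv2.resize(im[180:260,210:310],None,fx=7,fy=7,interpolation=cv2.INTER_CUBIC))
E
```

```text
clock: 11.5
position: [0.5781, 0.042, 0.0798]
ee_rot: [1.0, 0.03, -0.001, -0.0]
ft_force: [-0.4, -0.6, -0.6]
grip_width: 0.526
clock: 12.0
position: [0.5786, 0.0419, 0.0803]
ee_rot: [1.0, 0.03, 0.0, 0.0]
ft_force: [0.0, 0.7, -0.1]
grip_width: 0.649
```

View pics/rel.png

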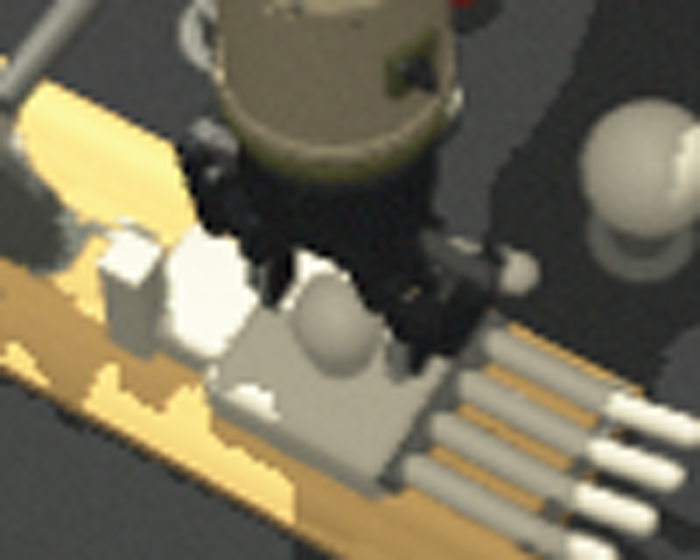

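The ball rests at crop (336,323) with a gap to both jaws. Rising straight up.

```bash
python3 -m crank '[[0.3,[0,0,-0.1],[0,0,0]],[0.3,[0,0,-0.2],[0,0,0]],[0.3,[0,0,-0.4],[0,0,0]],[0.3,[0,0,-0.5],[0,0,0]],[0.3,[0,0,-0.5],[0,0,0]]]' 25
python3 -m crank '[[0.3,[0,0,-0.4],[0,0,0]],[0.3,[0,0,-0.1],[0,0,0]],[0.3,[0,0.4,0],[0,0,0]],[0.3,[0,0.4,0],[0,0,0]],[0.3,[0,0.4,0],[0,0,0]]]' 25
python3 - <<'E'
from h import *
go(rig(-.024,-.135,.25))
for n,b in(("scene",(190,140,330,270)),("top",(180,130,340,250))):
    im=manip.camera(n); x0,y0,x1,y1=b
    cv2.imwrite(f"pics/up_{n}.png",cv2.resize(im[y0:y1,x0:x1],None,fx=4.5,fy=4.5,interpolation=cv2.INTER_CUBIC))
E
```

```text
clock: 12.55
position: [0.5785, 0.0421, 0.2193]
ee_rot: [1.0, 0.03, 0.0, -0.0]
ft_force: [0.3, -1.0, 0.3]
grip_width: 0.65
clock: 13.05
position: [0.5842, -0.0548, 0.2571]
ee_rot: [1.0, 0.03, 0.0, 0.0]
ft_force: [0.6, -0.8, -0.1]
grip_width: 0.648
t 13.05 pos [ 0.5842 -0.0548  0.2571] F [ 0.6 -0.8 -0.1] w 0.648
shift units [-0.288  0.479  0.089]
turn units [ 0.    -0.001  0.002]
```

View pics/up_scene.png

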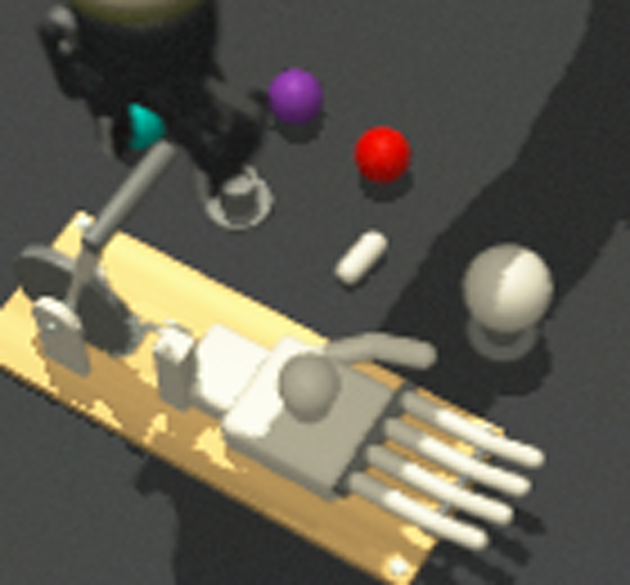

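View pics/up_top.png

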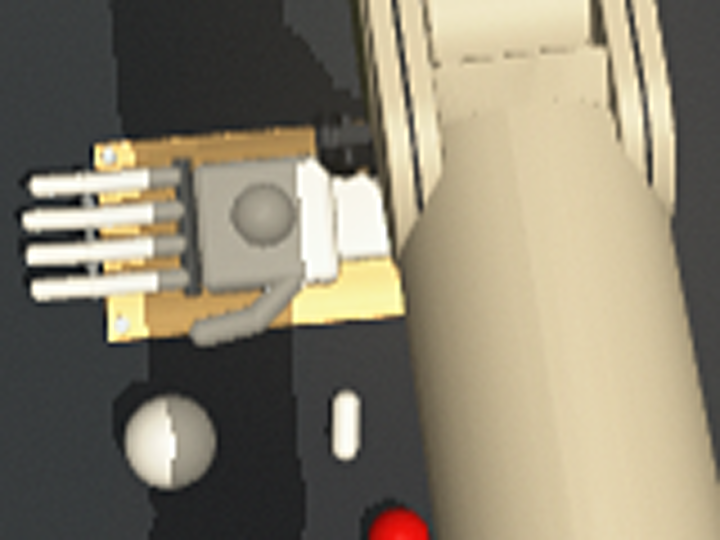

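The ball sits on the ring in both views (scene (258,226), top (238,177)), and the bystanders are where they were. On to the lever bar.

```bash
python3 - <<'E'
from h import *
print(tri((190+308/4.5-.4,140+386/4.5-.4),(180+263/4.5-.4,130+214/4.5-.4)))
E
python3 -m crank '[[0.3,[-0.15,0.25,0],[0,0,0]],[0.3,[-0.14,0.23,0],[0,0,0]],[0.3,[0,0,0],[0,0,0]],[0.3,[0,0,0],[0,0,0]],[0.3,[0,0,0],[0,0,0]]]' 40
python3 - <<'E'
from h import *
go(rig(-.024,-.135,.169))
for n,b in(("scene",(190,120,290,220)),):
    im=manip.camera(n); x0,y0,x1,y1=b
    cv2.imwrite(f"pics/lv_{n}.png",cv2.resize(im[y0:y1,x0:x1],None,fx=6,fy=6,interpolation=cv2.INTER_CUBIC))
E
```

```text
(array([0.58028909, 0.04144377, 0.07199849]), np.float64(0.0002215775521532629))
clock: 13.65
position: [0.5638, -0.0923, 0.2567]
ee_rot: [1.0, 0.031, 0.0, -0.0]
ft_force: [-0.2, -0.2, 0.6]
grip_width: 0.648
t 13.65 pos [ 0.5638 -0.0923  0.2567] F [-0.2 -0.2  0.6] w 0.648
shift units [-0.006  0.027  1.096]
turn units [-0.001 -0.001  0.003]
```

View pics/lv_scene.png

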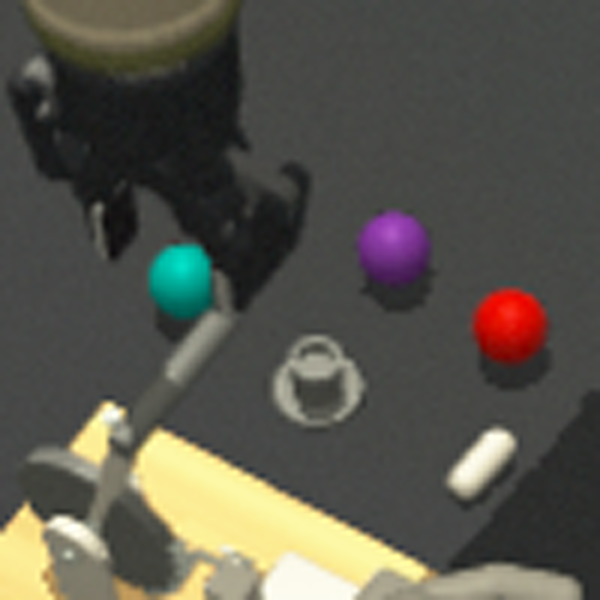

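```bash
python3 -m crank '[[0.4,[-0.006,0.027,0.2],[0,0,0]],[0.4,[0,0,0.3],[0,0,0]],[0.4,[0,0,0.3],[0,0,0]],[0.4,[0,0,0.25],[0,0,0]],[0.4,[0,0,0.04],[0,0,0]]]' 40
python3 -m crank '[[0.4,[0,0,0],[0,0,0]],[0.4,[0,0,0],[0,0,0]],[0.4,[0,0,0],[0,0,0]],[0.4,[0,0,0],[0,0,0]],[0.4,[0,0,0],[0,0,0]]]' 40
python3 - <<'E'
from h import *
go(rig(-.024,-.135,.169))
for n,b in(("scene",(190,120,290,220)),):
    im=manip.camera(n); x0,y0,x1,y1=b
    cv2.imwrite(f"pics/lv2_{n}.png",cv2.resize(im[y0:y1,x0:x1],None,fx=6,fy=6,interpolation=cv2.INTER_CUBIC))
E
```

```text
clock: 14.2
position: [0.5621, -0.0948, 0.1668]
ee_rot: [1.0, 0.031, -0.002, -0.001]
ft_force: [-0.0, 0.5, -0.5]
grip_width: 0.696
clock: 14.7
position: [0.5634, -0.0959, 0.1696]
ee_rot: [1.0, 0.03, 0.0, 0.0]
ft_force: [-0.3, -0.3, 0.3]
grip_width: 0.698
t 14.70 pos [ 0.5634 -0.0959  0.1696] F [-0.3 -0.3  0.3] w 0.698
shift units [ 0.003 -0.017  0.008]
turn units [ 0.    -0.001  0.001]
```

View pics/lv2_scene.png

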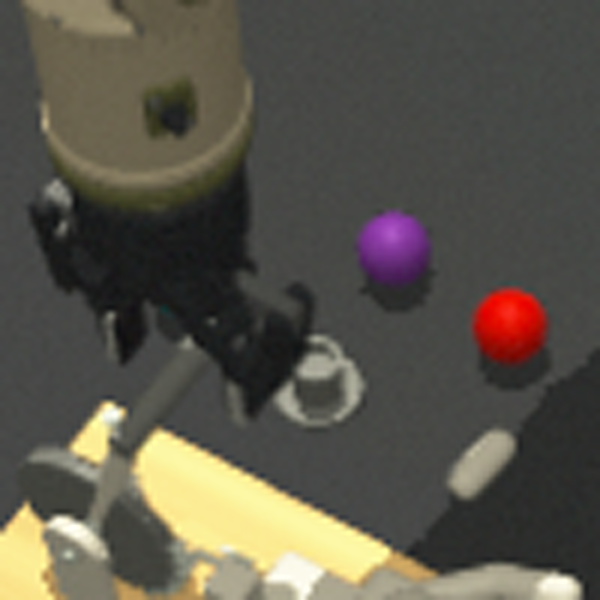

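The bar runs between the two jaws at crop (190,370). Closing on it.

```bash
python3 -m crank '[[0.0,[0,-0.015,0],[0,0,0]],[-0.3,[0,0,0],[0,0,0]],[-0.5,[0,0,0],[0,0,0]],[-0.6,[0,0,0],[0,0,0]],[-0.6,[0,0,0],[0,0,0]]]' 50
python3 -m crank '[[-0.7,[0,0,0],[0,0,0]],[-0.8,[0,0,0],[0,0,0]],[-0.9,[0,0,0],[0,0,0]],[-1,[0,0,0],[0,0,0]],[-1,[0,0,0],[0,0,0]]]' 50
python3 -m crank '[[-1,[0,0,0],[0,0,0]],[-1,[0,0,0],[0,0,0]],[-1,[0,0,0],[0,0,0]],[-1,[0,0,0],[0,0,0]],[-1,[0,0,0],[0,0,0]]]' 50
python3 - <<'E'
from h import *
go(rig(-.024,-.135,.169))
for n,b in(("scene",(190,120,290,220)),):
    im=manip.camera(n); x0,y0,x1,y1=b
    cv2.imwrite(f"pics/lv3_{n}.png",cv2.resize(im[y0:y1,x0:x1],None,fx=6,fy=6,interpolation=cv2.INTER_CUBIC))
E
```

```text
clock: 15.25
position: [0.5631, -0.0949, 0.1692]
ee_rot: [1.0, 0.03, 0.0, 0.0]
ft_force: [0.6, -1.2, -0.9]
grip_width: 0.202
clock: 15.75
position: [0.5631, -0.0953, 0.1693]
ee_rot: [1.0, 0.03, 0.0, 0.0]
ft_force: [-0.6, -4.0, 2.5]
grip_width: 0.173
clock: 16.25
position: [0.5632, -0.0953, 0.1693]
ee_rot: [1.0, 0.03, 0.0, 0.0]
ft_force: [-1.1, -5.6, 2.6]
grip_width: 0.168
t 16.25 pos [ 0.5632 -0.0953  0.1693] F [-1.1 -5.6  2.6] w 0.168
shift units [ 0.005 -0.01   0.004]
turn units [ 0.001 -0.     0.   ]
```

View pics/lv3_scene.png

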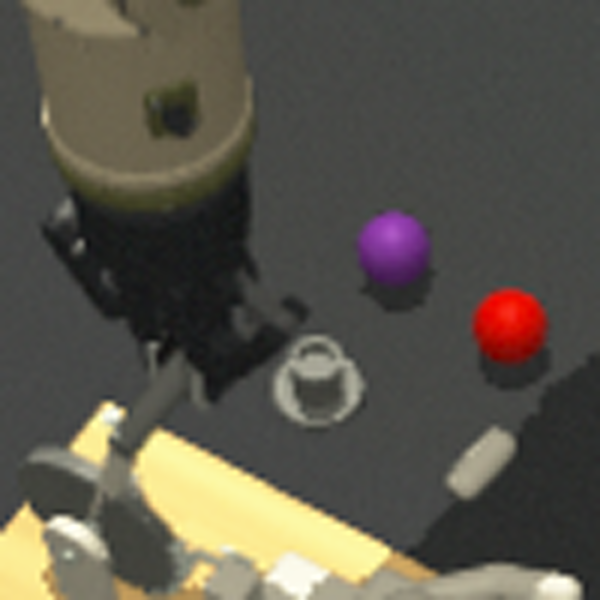

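The bar is gripped: width 14 mm against 16 mm nominal, the same pad squash as on the 40 mm ball. Pulling along the arc, one notch (0.18 rad) at a time.

```bash
python3 -m crank '[[-1,[0,0.055,-0.016],[0,0,0]],[-1,[0,0.054,-0.012],[0,0,0]],[-1,[0,0,0],[0,0,0]],[-1,[0,0,0],[0,0,0]],[-1,[0,0,0],[0,0,0]]]' 50
python3 -m crank '[[-1,[0,0.056,-0.01],[0,0,0]],[-1,[0,0.055,-0.008],[0,0,0]],[-1,[0,0,0],[0,0,0]],[-1,[0,0,0],[0,0,0]],[-1,[0,0,0],[0,0,0]]]' 50
cat >> h.py <<'E'
def lev():
    o=manip.get_obs();d=o["position"]-np.array([.5632,-.0953,.1693]);y=d[:2]@EY
    s=.02955*1e3/1e3+y; c=.09553+d[2]
    print("t %.2f"%o["clock"],"theta from arc %.3f"%(.3-np.arctan2(s,c)),"radius mm %.1f"%(1e3*np.hypot(s,c)),"from y only %.3f"%(.3-np.arcsin(s/.1)),"Fpull %.1f"%(o["ft_force"][:2]@EY),"Fz %.1f"%o["ft_force"][2])
E
python3 -c "
from h import *
lev()"
```

```text
clock: 16.8
position: [0.5633, -0.0985, 0.1703]
ee_rot: [0.999, 0.032, -0.001, -0.003]
ft_force: [1.0, 11.1, -5.3]
grip_width: 0.165
clock: 17.3
position: [0.564, -0.1073, 0.1728]
ee_rot: [0.999, 0.032, -0.001, -0.003]
ft_force: [-3.8, 11.4, 4.3]
grip_width: 0.168
t 17.30 theta from arc 0.125 radius mm 100.6 from y only 0.124 Fpull 11.6 Fz 4.3
```

```bash
python3 -m crank '[[-1,[0,0.05,-0.005],[0,0,0]],[-1,[0,0,0],[0,0,0]],[-1,[0,0,0],[0,0,0]],[-1,[0,0,0],[0,0,0]],[-1,[0,0,0],[0,0,0]]]' 50
python3 -c "
from h import *
lev()"
python3 -m crank '[[-1,[0,0.05,-0.005],[0,0,0]],[-1,[0,0,0],[0,0,0]],[-1,[0,0,0],[0,0,0]],[-1,[0,0,0],[0,0,0]],[-1,[0,0,0],[0,0,0]]]' 50
python3 -c "
from h import *
lev()"
```

```text
clock: 17.8
position: [0.5643, -0.1118, 0.1738]
ee_rot: [0.999, 0.032, -0.0, -0.002]
ft_force: [-5.8, 9.6, 9.6]
grip_width: 0.167
t 17.80 theta from arc 0.170 radius mm 100.9 from y only 0.169 Fpull 9.9 Fz 9.6
clock: 18.3
position: [0.5645, -0.1145, 0.1744]
ee_rot: [0.999, 0.033, -0.0, -0.003]
ft_force: [-7.5, 13.8, 11.5]
grip_width: 0.171
t 18.30 theta from arc 0.197 radius mm 101.1 from y only 0.196 Fpull 14.2 Fz 11.5
```

```bash
python3 -m crank '[[-1,[-0.015,0.05,-0.02],[0,0,0]],[-1,[0,0,0],[0,0,0]],[-1,[0,0,0],[0,0,0]],[-1,[0,0,0],[0,0,0]],[-1,[0,0,0],[0,0,0]]]' 50
python3 -c "
from h import *
lev()"
python3 -m crank '[[-1,[0,0.05,-0.005],[0,0,0]],[-1,[0,0,0],[0,0,0]],[-1,[0,0,0],[0,0,0]],[-1,[0,0,0],[0,0,0]],[-1,[0,0,0],[0,0,0]]]' 50
python3 -c "
from h import *
lev()"
```

```text
clock: 18.8
position: [0.5645, -0.1194, 0.1754]
ee_rot: [0.999, 0.032, 0.001, -0.003]
ft_force: [2.1, 11.2, 1.4]
grip_width: 0.167
t 18.80 theta from arc 0.247 radius mm 101.8 from y only 0.246 Fpull 11.1 Fz 1.4
clock: 19.3
position: [0.5648, -0.1238, 0.1759]
ee_rot: [0.999, 0.032, 0.001, -0.002]
ft_force: [2.0, 9.5, 2.5]
grip_width: 0.166
t 19.30 theta from arc 0.290 radius mm 102.1 from y only 0.290 Fpull 9.3 Fz 2.5
```

```bash
python3 -m crank '[[-1,[0,0.05,0],[0,0,0]],[-1,[0,0,0],[0,0,0]],[-1,[0,0,0],[0,0,0]],[-1,[0,0,0],[0,0,0]],[-1,[0,0,0],[0,0,0]]]' 50
python3 -c "
from h import *
lev()"
python3 -m crank '[[-1,[0,0.05,0],[0,0,0]],[-1,[0,0,0],[0,0,0]],[-1,[0,0,0],[0,0,0]],[-1,[0,0,0],[0,0,0]],[-1,[0,0,0],[0,0,0]]]' 50
python3 - <<'E'
from h import *
lev()
im=manip.camera("scene");cv2.imwrite("pics/pull.png",cv2.resize(im[130:270,180:320],None,fx=4.2,fy=4.2,interpolation=cv2.INTER_CUBIC))
E
```

```text
clock: 19.8
position: [0.565, -0.1283, 0.1761]
ee_rot: [0.999, 0.032, 0.001, -0.002]
ft_force: [0.6, 8.4, 5.5]
grip_width: 0.168
t 19.80 theta from arc 0.334 radius mm 102.4 from y only 0.335 Fpull 8.4 Fz 5.5
clock: 20.3
position: [0.5653, -0.1317, 0.1762]
ee_rot: [0.999, 0.032, 0.001, -0.002]
ft_force: [0.3, 9.9, 4.9]
grip_width: 0.163
t 20.30 theta from arc 0.367 radius mm 102.7 from y only 0.369 Fpull 9.9 Fz 4.9
```

View pics/pull.png

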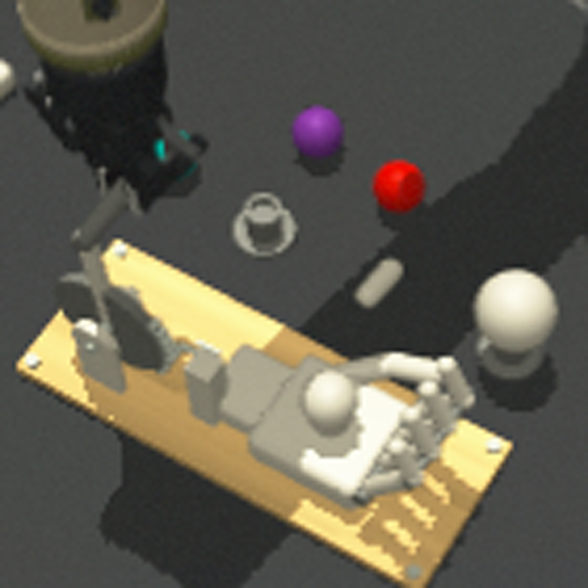

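The fingers are closing over the ball, which stays seated at scene (258,225). Lever is in notch 2.

```bash
python3 -m crank '[[-1,[0,0.05,0.003],[0,0,0]],[-1,[0,0,0],[0,0,0]],[-1,[0,0,0],[0,0,0]],[-1,[0,0,0],[0,0,0]],[-1,[0,0,0],[0,0,0]]]' 50
python3 -c "
from h import *
lev()"
python3 -m crank '[[-1,[0,0.05,0.003],[0,0,0]],[-1,[0,0,0],[0,0,0]],[-1,[0,0,0],[0,0,0]],[-1,[0,0,0],[0,0,0]],[-1,[0,0,0],[0,0,0]]]' 50
python3 -c "
from h import *
lev()"
```

```text
clock: 20.85
position: [0.5656, -0.1351, 0.1762]
ee_rot: [0.999, 0.032, 0.001, -0.003]
ft_force: [-0.1, 11.2, 7.4]
grip_width: 0.165
t 20.85 theta from arc 0.401 radius mm 102.9 from y only 0.404 Fpull 11.2 Fz 7.4
clock: 21.35
position: [0.5658, -0.1397, 0.1759]
ee_rot: [0.999, 0.032, 0.001, -0.002]
ft_force: [-1.5, 10.5, 7.9]
grip_width: 0.172
t 21.35 theta from arc 0.445 radius mm 103.3 from y only 0.450 Fpull 10.6 Fz 7.9
```

```bash
python3 -m crank '[[-1,[0,0.03,0.003],[0,0,0]],[-1,[0,0,0],[0,0,0]],[-1,[0,0,0],[0,0,0]],[-1,[0,0,0],[0,0,0]],[-1,[0,0,0],[0,0,0]]]' 50
python3 -c "
from h import *
lev()"
```

```text
clock: 21.85
position: [0.5659, -0.1426, 0.1758]
ee_rot: [0.999, 0.032, 0.001, -0.002]
ft_force: [-2.5, 8.9, 7.2]
grip_width: 0.163
t 21.85 theta from arc 0.473 radius mm 103.5 from y only 0.479 Fpull 9.1 Fz 7.2
```

```bash
python3 -m crank '[[-1,[0,0.03,0.008],[0,0,0]],[-1,[0,0,0],[0,0,0]],[-1,[0,0,0],[0,0,0]],[-1,[0,0,0],[0,0,0]],[-1,[0,0,0],[0,0,0]]]' 50
python3 -c "
from h import *
lev()"
python3 -m crank '[[-1,[0,0.02,0.003],[0,0,0]],[-1,[0,0,0],[0,0,0]],[-1,[0,0,0],[0,0,0]],[-1,[0,0,0],[0,0,0]],[-1,[0,0,0],[0,0,0]]]' 50
python3 - <<'E'
from h import *
lev()
im=manip.camera("scene");cv2.imwrite("pics/pull2.png",cv2.resize(im[130:270,180:320],None,fx=4.2,fy=4.2,interpolation=cv2.INTER_CUBIC))
im=manip.camera("top");cv2.imwrite("pics/pull2t.png",cv2.resize(im[120:260,170:350],None,fx=4.2,fy=4.2,interpolation=cv2.INTER_CUBIC))
E
```

```text
clock: 22.35
position: [0.5661, -0.1449, 0.1753]
ee_rot: [0.999, 0.032, 0.001, -0.002]
ft_force: [-1.5, 8.1, 8.6]
grip_width: 0.165
t 22.35 theta from arc 0.496 radius mm 103.5 from y only 0.503 Fpull 8.2 Fz 8.6
clock: 22.85
position: [0.5662, -0.1472, 0.1744]
ee_rot: [0.999, 0.032, 0.001, -0.002]
ft_force: [0.7, 7.1, 3.3]
grip_width: 0.167
t 22.85 theta from arc 0.520 radius mm 103.1 from y only 0.527 Fpull 7.1 Fz 3.3
```

View pics/pull2.png

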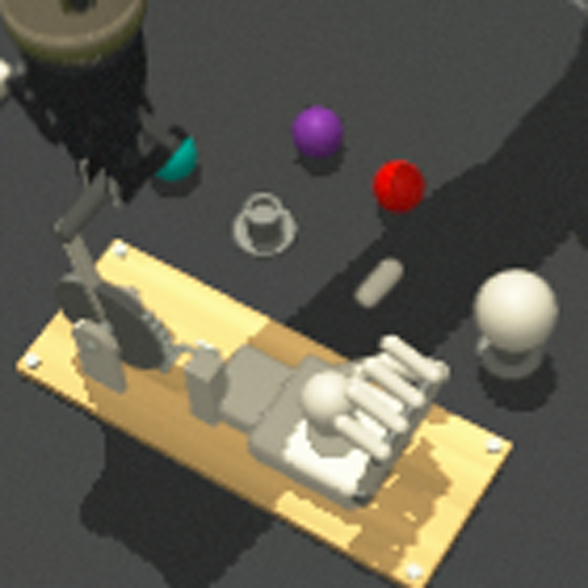

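View pics/pull2t.png

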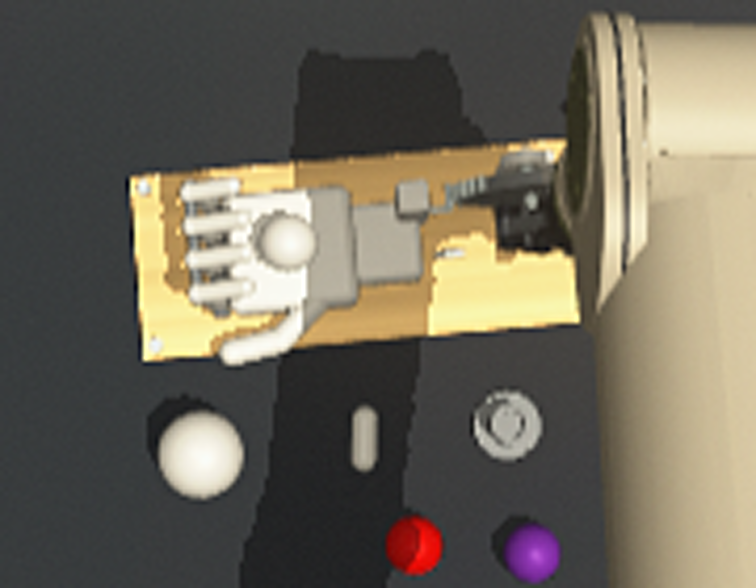

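Run:
```python
from h import *
lev()
for th in (0,.36,.46,.5,.54,.58,.62):
    p=rig(.016,-.165+.1*np.sin(.3-th),.07+.1*np.cos(.3-th));print(th,proj("scene",p))
s=manip.camera("scene");a=cv2.imread("pics/scene0.png")
cv2.imwrite("pics/levers.png",np.hstack([cv2.resize(x[150:225,175:235],None,fx=6,fy=6,interpolation=cv2.INTER_CUBIC) for x in(a,s)]))
```

```text
t 22.95 theta from arc 0.520 radius mm 103.1 from y only 0.527 Fpull 6.3 Fz 2.9
0 [212.61561862 190.80928702]
0.36 [201.91647778 184.43092993]
0.46 [199.05865218 183.12887257]
0.5 [197.94540705 182.67263082]
0.54 [196.85229268 182.25437909]
0.58 [195.78125971 181.87471844]
0.62 [194.73419123 181.53415996]
```

View pics/levers.png

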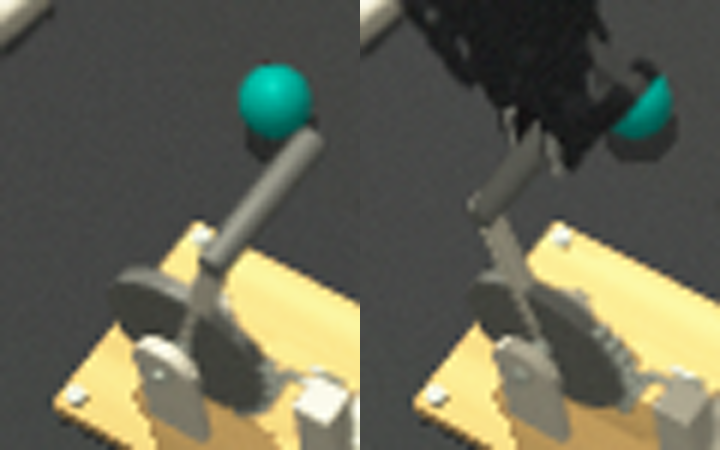

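The image of the bar's end moved (−15.0, −8.0) px, which gives about 0.515 rad. That agrees with the arc (0.52), and the pull has dropped to 6–7 N. One small nudge to centre in the notch, then settle.

```bash
python3 -m crank '[[-1,[0,0.012,0.002],[0,0,0]],[-1,[0,0,0],[0,0,0]],[-1,[0,0,0],[0,0,0]],[-1,[0,0,0],[0,0,0]],[-1,[0,0,0],[0,0,0]]]' 50
python3 -m crank '[[-1,[0,0,0],[0,0,0]],[-1,[0,0,0],[0,0,0]],[-1,[0,0,0],[0,0,0]],[-1,[0,0,0],[0,0,0]],[-1,[0,0,0],[0,0,0]]]' 50
python3 - <<'E'
from h import *
lev(); print(np.abs(manip.get_obs()["joint_velocities"]).max())
s=manip.camera("scene");t=manip.camera("top");lev()
cv2.imwrite("pics/fin.png",np.hstack([cv2.resize(s[150:270,180:290],None,fx=3.5,fy=3.5,interpolation=cv2.INTER_CUBIC),cv2.resize(t[140:260,190:290],None,fx=3.5,fy=3.5,interpolation=cv2.INTER_CUBIC)]))
E
```

```text
clock: 23.5
position: [0.5662, -0.148, 0.1742]
ee_rot: [0.999, 0.032, 0.001, -0.002]
ft_force: [1.0, 6.9, 2.7]
grip_width: 0.167
clock: 24.0
position: [0.5662, -0.148, 0.1742]
ee_rot: [0.999, 0.032, 0.001, -0.002]
ft_force: [0.7, 7.3, 4.1]
grip_width: 0.166
t 24.00 theta from arc 0.527 radius mm 103.1 from y only 0.535 Fpull 7.2 Fz 4.1
0.0015190678466718587
t 24.10 theta from arc 0.527 radius mm 103.1 from y only 0.534 Fpull 7.9 Fz 2.9
```

View pics/fin.png

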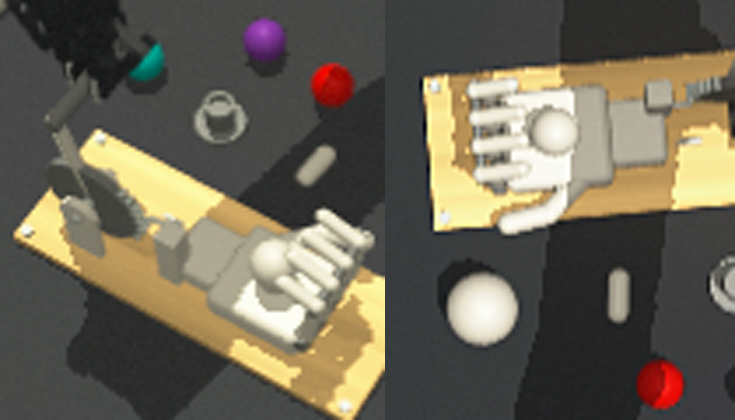

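The ball is still on the ring (scene (257,225), top (238,177)) with the fingers curled over it. The lever is steady at about 0.53 rad. Handing in.

```bash
python3 -c "
from workcell import manip
print(manip.hand_in())"
```

```text
the job is handed in; nothing more can be done
None
```

I set the smaller white ball on the palm's ring and let go of it. I then gripped the lever bar and pulled it three clicks along its arc. I handed in at 24.1 s with the bar still held; the hand-in reports no verdict.

- **Ball:** after release, two views put its centre at (0.580, 0.041, 0.072), within about 2 mm of the seat I measured. It was at the same spot in the last pictures, with the fingers curled over it.
- **Lever:** the arm's position gave 0.527 to 0.535 rad, where the pull had eased to about 7 N. Just before the last 1 mm nudge, the camera gave about 0.515 rad and the arm about 0.52. The arm was still at hand-in.
- **Bystanders:** the big ball and finger joint looked unmoved in the last pictures. I did not look again at the screwdriver, spare hand and spool, but I never worked near them.
- **Disagreement:** during the pull the tool read up to 3.5 mm farther from the lever axle than the bar's 100 mm, so the pads probably slid a little along the bar. This changes the angle reading by less than 0.01 rad.

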